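Mount the tape roll and hold the lamp on it

TASK

Put the roll of packing tape onto the upright spindle, lowering it all the way to the foot before you let go. Then draw the battery lamp out of its holder and finish while still holding it raised in the gripper: slanted about halfway between upright and level, lens downward, pointing at the middle of the mounted roll from about 12 cm away and touching nothing else. Leave the toolbox, funnel and screwdriver where they are.

Things in the scene. Friction and masses are not known exactly. Their poses are not given: they have to be found in the camera images.
- roll_center (a point): Roll of tan packing tape standing flat on the shelf, axis (its z) vertical: 58 mm diameter, 48 mm tall, with a through hole of 26 mm diameter; 120 g or so. This point is its centre, half-way up (24 mm above its underside).
- spindle_tip (a point): Top end of the fixed upright steel spindle, on its axis; z up. The spindle is 19 mm in diameter, tapering to 12 mm over its last 9 mm, and rises 64 mm from a flat steel foot (110 x 110 mm, 12 mm thick), so this point is 76 mm above the shelf. A roll that is fully down has its centre 40 mm below this point.
- lamp_center (a point): Centre of the battery lamp: a black round stick 140 mm long plus a tiny 10 mm toggle on its tail, standing upright, lens down, in the holder cup. Head 34 mm in diameter for 28 mm from the lens, narrowing to 26 mm at 42 mm; from there on a plain 26 mm barrel to grip. This point is 70 mm from the lens, z axis from lens to tail (up). About 160 g, mass centre 65 mm from the lens.
- lamp_lens (a point): Centre of the lamp's lens face, 70 mm from lamp_center; z points from lens to tail, so the lamp shines along -z. Stands on the cup floor, 10 mm above the shelf, at the start.
- holder_mouth (a point): Centre of the open top of the fixed holder cup, 50 mm above the shelf; z up. Cup: outside 46 mm, inside 39 mm in diameter, 40 mm deep, on a 90 x 90 x 5 mm foot. The lamp draws straight up out of it, with about 2.5 mm of play around its head; it is clear once the lens is above the mouth.
- toolbox: Red closed toolbox, 365 x 195 x 146 mm plus a carrying handle to 175 mm high; origin at the centre of its underside. Not to be moved.
- funnel_center (a point): Small white funnel standing on its wide rim, 92 mm in diameter, 95 mm tall; this point is half-way up on its axis. Not to be moved.
- screwdriver_grip (a point): Chrome screwdriver with a black handle lying on the shelf; this point is in its handle. Not to be moved.
Mind the look-alikes: they are no part of the job. What is shaped like the part that bears lamp_center but purple or turquoise is not meant.

How it is judged:
By the outcome, as a careful person would: the job done as asked, in the order asked, and still so for the second after the job is handed in, while the arm keeps its last pose, push and grip.
It also fails if it takes over 50 s, if anything falls off the work surface, if the arm or the gripper's body presses on something with over 40 N, if the wrist force passes 120 N, or if a joint passes its speed limit or range.

ROBOT

A 6-joint arm with a two-finger parallel gripper is mounted at the origin on the work surface. World frame = base frame: x ahead of the robot, y to its left, z up, the work surface at z = 0. Lengths are in m, angles in rad, forces in N, time in s.
With the tool pointing down it reaches from about 0.35 to 0.85 m from the base axis. Payload 8.1 kg.
Tool frame: the origin (TCP) lies at the very end of the fingers, on their centre line; the grasp point (between the pads) lies 19 mm behind it; z points along the fingers, y is the line along which they close (so a half turn about z gives the same grasp; the last joint's range is limited). The gripper opens to 93 mm and grips with 3 to 60 N. Pads are 15 mm wide; open, the fingers measure 128 mm over their backs; the gripper's body (75 mm by 188 mm) begins 65 mm behind the grasp point.
Start: joints at [-1.293, 0.13, 1.488, -0, 1.523, -0.085], TCP at [0.213, -0.561, 0.219] pointing down, gripper open.
Joint ranges: [-2.96, 2.96], [-0.89, 2.26], [0.02, 2.5], [-1.34, 4.48], [0, 2.73], [-2.66, 2.66]. Speed limits (rad/s): [2.39, 2.39, 2.79, 3.14, 3.14, 3.14].

INTERFACE

Orientations are given as a rotation vector (axis times angle).
In Python, from plant import robot gives the robot as it stands. The module is installed in compiled form; this text tells all that it offers.
- The arm moves only by the tool play_rows, never from a script. Its argument "increments" is text: rows parted by semicolons, each of 5 numbers parted by spaces: the shift along the tool's x, y, z in mm, then the turn about the tool's z in degrees, then the closure, from -1 (fully open) to 1 (shut). In form: dx dy dz yaw claw; .... A call has 1 to 20 rows; each row is the pose to reach, as a shift and turn from the pose commanded when the call began, along the tool's axes at that moment; what a row does not reach only later rows make up. A row lasts 1/10 s, in which the tool goes at most 50 mm and 8.59 degrees, less where a joint would pass 70% of its speed; a pose out of reach is approached as far as the arm can. A call with a gripper value outside its range is refused whole. The fingers move at their own pace and stop on an object; "force" is the grip in N (left out, the last holds). Time passes only in rows, so rows that repeat a pose let the fingers close. It gives the time, the measured TCP pose, the force, the opening and the grip force at its end, in the units of the state.
- robot.read_state(): the state, without advancing time (a new reading comes with each control period).
- robot.read_camera(name): name is "side" or "top" or "wrist"; returns the picture (384x512x3 uint8, blue, green, red); there is no depth.
- robot.calibration(name): a dict with "vertical_fov" (degrees; the focal length in pixels is half the picture's height over the tangent of half this angle, whatever the lens; pixels are square), "cx", "cy" (the principal point, pixels), "D" ([k1, k2, p1, p2, k3] as OpenCV has them; the pictures are not rectified), "rvec" (rotation vector, rad) and "tvec" (3), from world to camera coordinates, as OpenCV has them. Camera axes: x right, y down, z forward; pixel columns grow to the right and rows downward; lengths in m; the calibration is good to about 2 mm. A picture is of the moment at which its call begins: read the wrist's pose just before it. calibration takes no time and is no camera call; for the wrist camera it gives the pose at the moment of the call.
- robot.close_job(): hands the job in; it is judged then, once.
Trained networks look in the newest picture that a camera, given by its name, has taken for a name from the list of things; names that differ only in an ending like _2 or _b are one class to them, and where a whole thing is asked for, a point or a joint stands for the part that bears it (a point fixed in the world has none). Each returns a list of dicts, best first, with "conf" (0 to 1); they miss things now and then, are a little off and sometimes report something else, mostly with a low value. They report only what shows in the picture. A call takes as long as a camera call. They do not tell look-alikes from the thing itself.
- robot.recognise(camera, query): "centre" ([x, y, z] in m, in world coordinates, good to about 4 mm: the middle of the surface that is visible of it).
- robot.regions_of(camera, query): "pixels" (384x512 bool, what is visible of it).
- robot.landmark_of(camera, query): "centre" ([x, y, z] in m, in world coordinates, good to about 4 mm: a listed point, or the origin of a listed thing).
The state is a dict: "t": time; "q": joint angles; "dq": joint speeds; "joint_torque": joint torques, N m; "tool_pos": TCP position; "orientation": TCP orientation; "force": force on the tool from outside, world axes, zero at the start; "wrist_torque": the same for the moment, N m; "opening": finger opening in m; "gripper_force": force on a finger pad.
Only numpy, scipy, OpenCV 4.12 (cv2) and the standard library are available. Lean on these libraries where they do the work, as an engineer would, in place of code of your own. Each camera call takes 0.05 s, during which the arm holds its last target. There are 200 camera calls.

## Working session

There is one attempt and no reset: what is moved stays moved. The work goes in short steps, Python scripts to look and compute and a tool call to move; the robot and the scene stay as the last step left them, time stands still between calls to the robot, and variables do not carry over. Pictures are saved under pics/ and viewed, at most 10 in all, crops included, and the job is handed in when it is done.

Besides the shell and the picture viewer there is one more tool, called after "Emit:" as a command line: name --argument value ..., lists and objects as JSON in quotes. play_rows: Moves the arm, as the interface text tells. Its arguments: {"type":"object","properties":{"increments":{"type":"string"},"force":{"type":"number"}},"required":["increments"]}

```bash
mkdir -p pics
python3 - <<'E'
from plant import robot
import cv2,numpy as np
s=robot.read_state();print(s['t'],s['tool_pos'],s['orientation'])
ims=[]
for c in("side","top"):
    im=robot.read_camera(c);ims.append(im)
    for n in("roll_center","spindle_tip","lamp_center","holder_mouth","toolbox","funnel_center","screwdriver_grip"):
        r=robot.landmark_of(c,n)
        K=robot.calibration(c);f=192/np.tan(np.radians(K['vertical_fov']/2))
        M=np.array([[f,0,K['cx']],[0,f,K['cy']],[0,0,1]])
        for d in r[:4]:
            p=cv2.projectPoints(np.array([d['centre']]),np.array(K['rvec']),np.array(K['tvec']),M,np.array(K['D']))[0].ravel()
            print(c,n,np.round(d['centre'],3),round(d['conf'],2),p.round())
    cv2.imwrite(f"pics/{c}0.png",im)
cv2.imwrite("pics/both.png",cv2.resize(np.vstack(ims),(800,1200))[:, :] if 0 else cv2.resize(np.hstack(ims),(800,300)))
print(robot.read_state()['t'])
E
```

```text
0.0 [ 0.21280312 -0.56039513  0.21759116] [-3.08824138e+00 -5.66536242e-01  3.13269282e-04]
side roll_center [0.514 0.221 0.023] 0.87 [252. 178.]
side spindle_tip [0.643 0.007 0.077] 0.65 [302. 218.]
side lamp_center [ 0.353 -0.233  0.066] 0.83 [192. 310.]
side lamp_center [ 0.464 -0.242  0.081] 0.82 [240. 308.]
side lamp_center [ 0.466 -0.243  0.009] 0.72 [242. 321.]
side lamp_center [0.721 0.249 0.009] 0.24 [312. 172.]
side holder_mouth [ 0.461 -0.239  0.049] 0.62 [239. 312.]
side funnel_center [ 0.67  -0.284  0.05 ] 0.56 [332. 326.]
side screwdriver_grip [0.719 0.249 0.01 ] 0.63 [311. 172.]
top roll_center [0.511 0.222 0.022] 0.64 [218. 206.]
top spindle_tip [0.645 0.008 0.073] 0.87 [281. 165.]
top lamp_center [ 0.673 -0.279  0.048] 0.67 [364. 160.]
top lamp_center [ 0.49  -0.347  0.072] 0.65 [388. 211.]
top lamp_center [ 0.352 -0.233  0.068] 0.62 [355. 253.]
top lamp_center [ 0.462 -0.241  0.08 ] 0.49 [357. 219.]
top holder_mouth [ 0.466 -0.242  0.052] 0.62 [356. 219.]
top funnel_center [ 0.672 -0.282  0.046] 0.6 [365. 160.]
top funnel_center [0.717 0.254 0.012] 0.59 [211. 149.]
top funnel_center [ 0.464 -0.243  0.05 ] 0.37 [356. 220.]
top screwdriver_grip [0.718 0.251 0.011] 0.75 [212. 149.]
top screwdriver_grip [0.507 0.224 0.022] 0.73 [217. 207.]
top screwdriver_grip [ 0.462 -0.244  0.051] 0.34 [356. 220.]
0.8
```

View pics/side0.png

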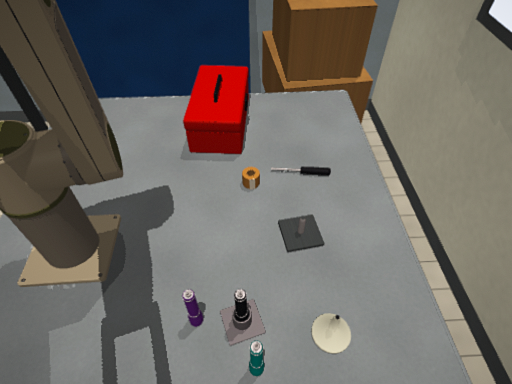

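View pics/top0.png

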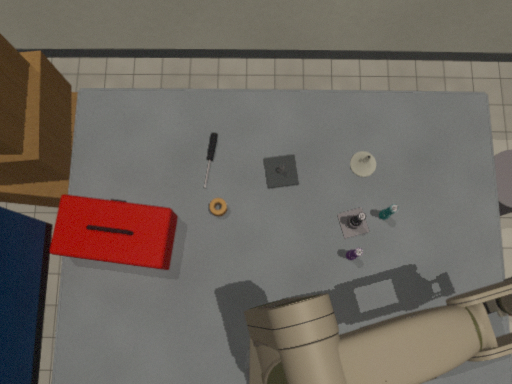

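The side view shows the roll at (251,178), the spindle foot at (301,232) and three lamp-shaped sticks. These are purple (192,308), black in the holder (240,308) and turquoise (257,358). The top view agrees: roll (218,207), spindle (281,171), black lamp in its cup (356,220). The black one fits, since it is black and stands in the cup. I'll confirm it in a crop before reaching for it. First I'm moving above the roll.

Emit:
play_rows --increments "558 -625 40 -49 -1;558 -625 40 -49 -1;558 -625 40 -49 -1;558 -625 40 -49 -1;558 -625 40 -49 -1;558 -625 40 -49 -1;558 -625 40 -49 -1;558 -625 40 -49 -1;558 -625 40 -49 -1;558 -625 40 -49 -1;558 -625 40 -49 -1;558 -625 40 -49 -1;558 -625 40 -49 -1;558 -625 40 -49 -1;558 -625 40 -49 -1;558 -625 40 -49 -1;558 -625 40 -49 -1;558 -625 40 -49 -1;558 -625 40 -49 -1;558 -625 40 -49 -1" --force 30

```text
t: 2.8
tool_pos: [0.5126, 0.2206, 0.1787]
orientation: [2.577, 1.796, -0.001]
force: [-0.1, 1.4, -1.0]
opening: 0.0928
gripper_force: 0.0
```

```bash
cat > h.py <<'E'
from plant import robot
import cv2,numpy as np
from scipy.spatial.transform import Rotation as R
np.set_printoptions(precision=4,suppress=True)
def cam(c):
    K=robot.calibration(c);f=192/np.tan(np.radians(K['vertical_fov']/2))
    return np.array([[f,0,K['cx']],[0,f,K['cy']],[0,0,1]]),np.array(K['D']),np.array(K['rvec']),np.array(K['tvec'])
def proj(c,p):
    M,D,r,t=cam(c);return cv2.projectPoints(np.array(p,float).reshape(-1,3),r,t,M,D)[0].reshape(-1,2)
def ray(c,uv):
    M,D,r,t=cam(c);n=cv2.undistortPoints(np.array(uv,float).reshape(-1,1,2),M,D).reshape(-1,2)
    Rm=cv2.Rodrigues(r)[0];return -Rm.T@t,np.c_[n,np.ones(len(n))]@Rm
def onz(c,uv,z):
    o,d=ray(c,uv);return o+d*((z-o[2])/d[:,2:])
def st():
    s=robot.read_state();print('t',round(s['t'],2),'tcp',s['tool_pos'],'rv',s['orientation'],'F',s['force'],'op',round(s['opening'],4),'gf',round(s['gripper_force'],1));return s
def totool(s,dw): return R.from_rotvec(s['orientation']).inv().apply(dw)*1000
def lm(c,*names):
    for n in names:
        for d in robot.landmark_of(c,n)[:4]: print(c,n,np.array(d['centre']),round(d['conf'],2),proj(c,d['centre'])[0].round())
E
python3 - <<'E'
from h import *
s=st();print('axes\n',R.from_rotvec(s['orientation']).as_matrix(),s['q'])
im=robot.read_camera('wrist');cv2.imwrite('pics/w1.png',im)
lm('wrist','roll_center','spindle_tip','screwdriver_grip')
side=cv2.imread('pics/side0.png')[270:384,160:300]
cv2.imwrite('pics/w1c.png',np.hstack([cv2.resize(im,(448,336)),cv2.resize(side,(352,336),interpolation=2)]))
E
```

```text
t 2.8 tcp [0.5126 0.2206 0.1787] rv [ 2.5769  1.7965 -0.0006] F [-0.0754  1.4435 -0.9884] op 0.0928 gf 0.0
axes
 [[ 0.3459  0.9383 -0.0002]
 [ 0.9383 -0.3459 -0.0005]
 [-0.0005  0.     -1.    ]] [ 0.3147  0.0396  1.6574 -0.0004  1.4449  0.668 ]
wrist roll_center [0.5085 0.2209 0.0262] 0.95 [247. 177.]
wrist screwdriver_grip [0.7219 0.2593 0.0178] 0.76 [426.  73.]
```

View pics/w1c.png

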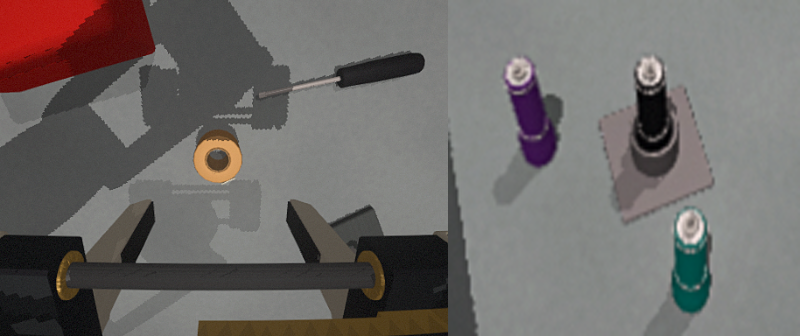

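The left half is the wrist view: the roll's top face is at about (217,160) in the crop, with the screwdriver clear of the finger line. The right half confirms that the black lamp stands in the cup at crop (655,115), with purple and turquoise standing free beside it. Next I'll refine the roll position from its top face.

Run:
```python
from h import *
s=st();im=robot.read_camera('wrist')
h=cv2.cvtColor(im,cv2.COLOR_BGR2HSV)
m=((h[...,0]>8)&(h[...,0]<22)&(h[...,1]>90)&(h[...,2]>190)).astype(np.uint8);m[250:]=0
m[:,:180]=0;m[:,320:]=0
cs=cv2.findContours(m,cv2.RETR_EXTERNAL,cv2.CHAIN_APPROX_NONE)[0];c=max(cs,key=cv2.contourArea)
w=onz('wrist',c[:,0],.048)
(x,y),r=cv2.minEnclosingCircle((w[:,:2]*1000).astype(np.float32));print(x,y,r, cv2.fitEllipse(c))
p=np.array([x/1000,y/1000,.016])
print(totool(s,p-s['tool_pos']))
```

```text
t 3.0 tcp [0.5129 0.2204 0.1791] rv [2.5779 1.795  0.001 ] F [-0.4403 -0.1184  0.0217] op 0.0927 gf 0.0
509.89508056640625 220.4444122314453 27.96902084350586 ((248.10641479492188, 182.65234375), (48.6800422668457, 53.676937103271484), 89.12467193603516)
[ -1.053   -2.9669 163.0935]
```

Emit:
play_rows --increments "-1 -3 40 0 -1;-1 -3 80 0 -1;-1 -3 120 0 -1;-1 -3 145 0 -1;-1 -3 163 0 -1;-1 -3 163 0 -1;-1 -3 163 0 1;-1 -3 163 0 1;-1 -3 163 0 1;-1 -3 163 0 1;-1 -3 163 0 1;-1 -3 163 0 1;-1 -3 163 0 1;-1 -3 163 0 1" --force 25

```text
t: 4.45
tool_pos: [0.5102, 0.2217, 0.0164]
orientation: [2.577, 1.797, 0.001]
force: [-1.8, -0.1, 6.1]
opening: 0.0576
gripper_force: 25.0
```

Run:
```python
from h import *
s=st();print(totool(s,np.array([.644,.0075,.12])-s['tool_pos']))
```

```text
t 4.45 tcp [0.5102 0.2217 0.0164] rv [2.5765 1.7972 0.0015] F [-1.829  -0.1369  6.08  ] op 0.0576 gf 25.0
[-154.7341  199.6776 -103.5484]
```

Emit:
play_rows --increments "0 0 -30 0 1;0 0 -70 0 1;0 0 -104 0 1;-225 200 -104 0 1;-225 200 -104 0 1;-225 200 -104 0 1;-225 200 -104 0 1;-225 200 -104 0 1;-225 200 -104 0 1;-225 200 -104 0 1;-225 200 -104 0 1;-225 200 -104 0 1;-225 200 -104 0 1"

```text
t: 5.75
tool_pos: [0.6192, -0.0572, 0.1194]
orientation: [-2.575, -1.799, 0.0]
force: [0.1, -0.0, -0.7]
opening: 0.0576
gripper_force: 25.0
```

Run:
```python
from h import *
s=st();im=robot.read_camera('wrist');cv2.imwrite('pics/w2.png',im)
lm('wrist','spindle_tip','roll_center')
for c in('side','top'): robot.read_camera(c);lm(c,'spindle_tip','roll_center')
```

```text
t 5.75 tcp [ 0.6192 -0.0572  0.1194] rv [-2.5748 -1.799   0.0004] F [ 0.058  -0.0481 -0.7084] op 0.0576 gf 25.0
wrist spindle_tip [0.6483 0.0018 0.0732] 0.88 [261. 123.]
wrist roll_center [ 0.6201 -0.0556  0.1295] 0.91 [251. 244.]
side roll_center [ 0.6235 -0.0547  0.127 ] 0.81 [299. 225.]
top spindle_tip [0.6439 0.0083 0.0747] 0.8 [281. 165.]
```

View pics/w2.png

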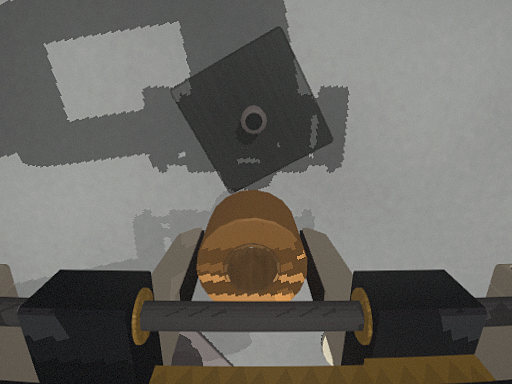

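The spindle tip disk is at about (254,121). The held roll's top hole is at about (251,268).

Run:
```python
from h import *
s=st()
im=cv2.imread('pics/w2.png');g=cv2.cvtColor(im,cv2.COLOR_BGR2GRAY)
a=cv2.resize(im[95:150,225:285],(420,385),interpolation=2);b=cv2.resize(im[185:310,190:312],(376,385),interpolation=2)
cv2.imwrite('pics/z2.png',np.hstack([a,b]))
T=onz('wrist',[[254,121]],.076)[0];H=onz('wrist',[[251,268]],.151)[0]
print(T,H,totool(s,T-s['tool_pos']),totool(s,H-s['tool_pos']))
# predicted rims
th=np.linspace(0,2*np.pi,9)[:-1]
for r in(.013,.029): print(proj('wrist',np.c_[s['tool_pos'][0]+r*np.cos(th),s['tool_pos'][1]+r*np.sin(th),0*th+.151]).round().tolist())
```

```text
t 6.2 tcp [ 0.6196 -0.0585  0.1197] rv [2.5765 1.7975 0.    ] F [ 0.4315  0.1778 -0.1292] op 0.0583 gf 25.0
[0.6449 0.0038 0.076 ] [ 0.6195 -0.0594  0.151 ] [67.2819  2.229  43.6774] [ -0.8452   0.2109 -31.3218]
[[275.0, 259.0], [261.0, 246.0], [242.0, 245.0], [227.0, 257.0], [227.0, 274.0], [240.0, 286.0], [259.0, 287.0], [273.0, 276.0]]
[[305.0, 249.0], [276.0, 219.0], [230.0, 217.0], [198.0, 245.0], [199.0, 283.0], [228.0, 309.0], [269.0, 310.0], [301.0, 287.0]]
```

View pics/z2.png

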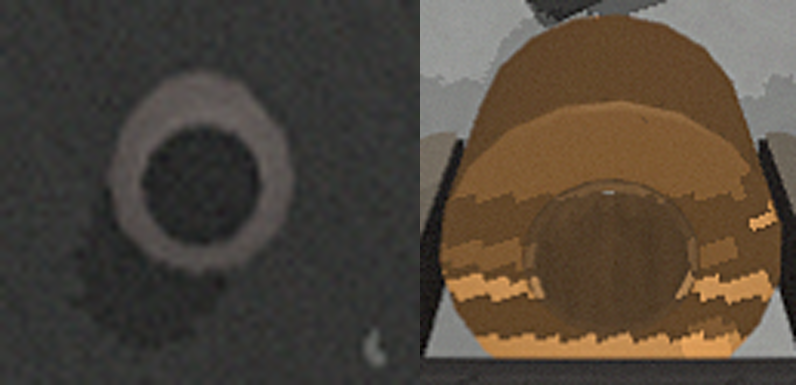

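Emit:
play_rows --increments "35 2 0 0 1;35 2 0 0 1;35 2 0 0 1;35 2 0 0 1"

```text
t: 6.6
tool_pos: [0.6333, -0.027, 0.1195]
orientation: [2.577, 1.797, -0.001]
force: [0.4, -0.4, -1.1]
opening: 0.058
gripper_force: 25.0
```

Run:
```python
from h import *
s=st()
im=robot.read_camera('wrist');cv2.imwrite('pics/w3.png',im)
u,v=proj('wrist',[.645,.0045,.076])[0].round().astype(int);print(u,v)
a=cv2.resize(im[v-28:v+28,u-30:u+30],(420,392),interpolation=2)
cv2.imwrite('pics/z3.png',a)
lm('wrist','spindle_tip')
T=onz('wrist',[[u,v],[u,v+5]],.076);print(T,totool(s,T-s['tool_pos']))
```

```text
t 6.6 tcp [ 0.6333 -0.027   0.1195] rv [ 2.5768  1.7972 -0.0007] F [ 0.3961 -0.4213 -1.1142] op 0.058 gf 25.0
251 169
wrist spindle_tip [ 0.634  -0.0268  0.132 ] 0.73 [252. 248.]
wrist spindle_tip [0.6461 0.0014 0.0722] 0.69 [254. 171.]
[[0.6451 0.0043 0.076 ]
 [0.6438 0.0008 0.076 ]] [[33.4535  0.2094 43.4796]
 [29.77    0.2005 43.481 ]]
```

View pics/z3.png

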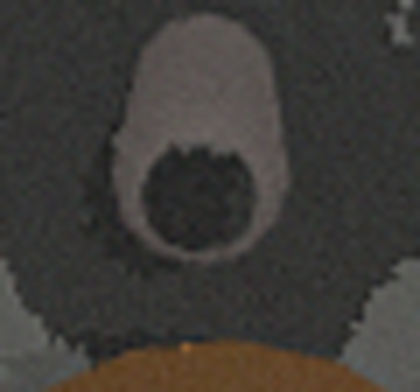

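The tip disk centre is at (249.6,169.1), which leaves about +34 mm in x and −1 mm in y. I'll start the descent and watch the force.

Emit:
play_rows --increments "34 -1 0 0 1;34 -1 0 0 1;34 -1 10 0 1;34 -1 18 0 1;34 -1 24 0 1;34 -1 30 0 1;34 -1 35 0 1;34 -1 40 0 1;34 -1 45 0 1;34 -1 45 0 1"

```text
t: 7.7
tool_pos: [0.6438, 0.0057, 0.0736]
orientation: [-2.576, -1.797, 0.002]
force: [-0.3, 0.6, -0.4]
opening: 0.0578
gripper_force: 25.0
```

Run:
```python
from h import *
s=st();print(s['wrist_torque'])
robot.read_camera('side');lm('side','roll_center','spindle_tip')
```

```text
t 7.7 tcp [0.6438 0.0057 0.0736] rv [-2.5761 -1.7966  0.0017] F [-0.3296  0.6369 -0.4411] op 0.0578 gf 25.0
[-0.0521 -0.0418 -0.044 ]
side roll_center [0.6481 0.0041 0.0814] 0.57 [304. 217.]
side spindle_tip [0.6426 0.0096 0.075 ] 0.67 [301. 217.]
```

It went onto the tip with no contact. Lowering to the foot.

Emit:
play_rows --increments "0 0 10 0 1;0 0 20 0 1;0 0 28 0 1;0 0 34 0 1;0 0 39 0 1;0 0 42 0 1;0 0 44 0 1;0 0 46 0 1;0 0 46 0 1"

```text
t: 8.75
tool_pos: [0.6444, 0.0057, 0.0286]
orientation: [2.577, 1.797, 0.0]
force: [-0.2, 0.2, -1.4]
opening: 0.0575
gripper_force: 25.0
```

Emit:
play_rows --increments "0 0 1 0 1;0 0 2 0 1;0 0 2 0 1"

```text
t: 9.05
tool_pos: [0.6447, 0.0057, 0.0284]
orientation: [2.576, 1.797, 0.001]
force: [-7.1, 0.2, 10.8]
opening: 0.0574
gripper_force: 25.0
```

The contact force shows it seated on the foot. Releasing and rising.

Emit:
play_rows --increments "0 0 1 0 -1;0 0 0 0 -1;0 0 0 0 -1;0 0 0 0 -1;0 0 0 0 -1;0 0 -30 0 -1;0 0 -80 0 -1;0 0 -130 0 -1;0 0 -180 0 -1;0 0 -200 0 -1;0 0 -200 0 -1"

```text
t: 10.15
tool_pos: [0.647, 0.0055, 0.2325]
orientation: [2.572, 1.794, 0.011]
force: [0.9, -0.1, -0.4]
opening: 0.0928
gripper_force: 0.0
```

Run:
```python
from h import *
s=st()
o,_=ray('wrist',[[256,192]]);print('cam in tool',totool(s,o-s['tool_pos']))
for c in('side','top','wrist'): robot.read_camera(c);lm(c,'roll_center','spindle_tip')
print(totool(s,np.array([.463,-.241,.215])-s['tool_pos']))
```

```text
t 10.15 tcp [0.647  0.0055 0.2325] rv [2.5722 1.7939 0.011 ] F [ 0.867  -0.0764 -0.3538] op 0.0928 gf 0.0
cam in tool [  83.0286    0.6341 -166.3939]
side roll_center [0.6486 0.0044 0.0358] 0.57 [302. 227.]
side spindle_tip [0.6467 0.0079 0.08  ] 0.58 [303. 217.]
top roll_center [0.6452 0.0088 0.0359] 0.63 [280. 167.]
top spindle_tip [0.6432 0.0094 0.0747] 0.59 [281. 165.]
wrist roll_center [0.6467 0.0036 0.0379] 0.71 [255. 170.]
wrist spindle_tip [0.648 0.003 0.075] 0.88 [256. 178.]
[-294.9435  -87.6404   16.035 ]
```

The networks put the roll at z≈0.036, fully down. Moving beside the lamp for a close look.

Emit:
play_rows --increments "-341 -67 0 -20 -1;-341 -67 0 -20 -1;-341 -67 0 -20 -1;-341 -67 0 -20 -1;-341 -67 0 -20 -1;-341 -67 0 -20 -1;-341 -67 0 -20 -1;-341 -67 0 -20 -1;-341 -67 0 -20 -1;-341 -67 0 -20 -1;-341 -67 0 -20 -1"

```text
t: 11.7
tool_pos: [0.4645, -0.29, 0.2265]
orientation: [-2.223, -2.219, -0.0]
force: [0.5, 0.6, -0.7]
opening: 0.0932
gripper_force: 0.0
```

Run:
```python
from h import *
s=st();print(s['q'])
im=robot.read_camera('wrist');cv2.imwrite('pics/w4.png',im)
lm('wrist','lamp_center','holder_mouth','lamp_lens')
print(proj('wrist',[[.463,-.241,.15],[.463,-.241,.05]]))
```

```text
t 11.7 tcp [ 0.4645 -0.29    0.2265] rv [-2.2233 -2.2192 -0.0004] F [ 0.5363  0.5508 -0.6916] op 0.0932 gf 0.0
[-0.652  -0.0145  1.6244  0.0003  1.5319 -0.6501]
wrist lamp_center [ 0.4653 -0.2443  0.0751] 0.79 [252. 134.]
wrist lamp_center [ 0.491  -0.3506  0.0703] 0.59 [275. 226.]
wrist lamp_center [ 0.3521 -0.2303  0.0715] 0.55 [145. 121.]
wrist holder_mouth [ 0.4637 -0.2402  0.0531] 0.95 [251. 128.]
wrist lamp_lens [ 0.3546 -0.2301  0.0063] 0.94 [164. 117.]
wrist lamp_lens [ 0.4899 -0.3474  0.0008] 0.83 [270. 203.]
wrist lamp_lens [ 0.4671 -0.2389  0.009 ] 0.75 [254. 123.]
wrist lamp_lens [ 0.6749 -0.282   0.0453] 0.54 [427. 163.]
[[249.9184 140.4853]
 [250.4454 128.1802]]
```

View pics/w4.png

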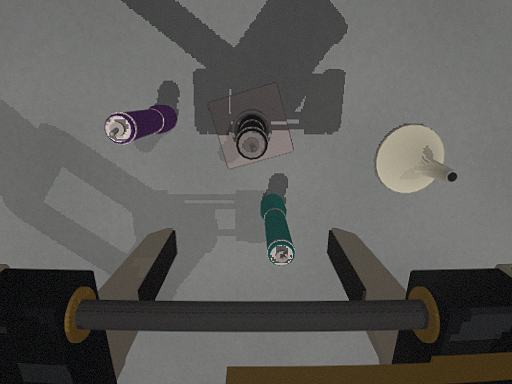

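The tail disk of the black lamp is at (252,145), with purple at (118,128), turquoise at (281,253) and the funnel at (410,158). Next: centre over the black lamp, descend, grip.

Emit:
play_rows --increments "46 0 0 0 -1;46 0 0 0 -1;46 0 30 0 -1;46 0 70 0 -1;46 0 105 0 -1;46 0 125 0 -1;46 0 137 0 -1;46 0 137 0 -1;46 0 137 0 1;46 0 137 0 1;46 0 137 0 1;46 0 137 0 1;46 0 137 0 1;46 0 137 0 1;46 0 137 0 1;46 0 137 0 1;46 0 137 0 1;46 0 137 0 1" --force 20

```text
t: 13.7
tool_pos: [0.4638, -0.2451, 0.0895]
orientation: [-2.225, -2.217, -0.0]
force: [0.1, 0.6, -0.3]
opening: 0.0257
gripper_force: 20.0
```

Emit:
play_rows --increments "0 0 -15 0 1;0 0 -30 0 1;0 0 -30 0 1;7 0 -30 0 1;15 0 -31 0 1;23 0 -31 0 1;31 0 -31 0 1;38 0 -30 0 1;46 0 -28 0 1;53 0 -26 0 1;60 0 -23 0 1;68 0 -20 0 1;72 0 -17 0 1;76 0 -15 0 1;76 0 -15 0 1"

```text
t: 15.2
tool_pos: [0.4637, -0.1685, 0.1039]
orientation: [-2.224, -2.217, 0.0]
force: [0.2, -1.4, -0.2]
opening: 0.0254
gripper_force: 20.0
```

Run:
```python
from h import *
s=st();ims=[]
for c in('side','wrist','top'):
    im=robot.read_camera(c);ims.append(im);lm(c,'lamp_center','lamp_lens')
cv2.imwrite('pics/t1.png',np.hstack([cv2.resize(ims[0][230:384,150:350],(400,308),interpolation=2),cv2.resize(ims[1],(400,308))]))
```

```text
t 15.2 tcp [ 0.4637 -0.1685  0.1039] rv [-2.2242 -2.2169  0.0003] F [ 0.2079 -1.4295 -0.1849] op 0.0254 gf 20.0
side lamp_center [ 0.4638 -0.1969  0.1091] 0.93 [239. 284.]
side lamp_center [ 0.3518 -0.2317  0.0681] 0.77 [191. 309.]
side lamp_center [ 0.4948 -0.3525  0.0647] 0.59 [257. 361.]
side lamp_lens [ 0.4896 -0.348   0.0026] 0.92 [254. 368.]
side lamp_lens [ 0.4664 -0.2388  0.049 ] 0.71 [242. 312.]
side lamp_lens [ 0.3523 -0.2282 -0.0003] 0.57 [196. 320.]
wrist lamp_center [ 0.3534 -0.2337  0.0711] 0.58 [113. 293.]
wrist lamp_lens [ 0.3554 -0.2319  0.005 ] 0.86 [143. 251.]
wrist lamp_lens [ 0.4895 -0.3468 -0.0007] 0.64 [275. 338.]
top lamp_center [ 0.352  -0.2333  0.0692] 0.58 [355. 253.]
top lamp_center [ 0.4917 -0.3454  0.0673] 0.57 [387. 211.]
top lamp_lens [ 0.3509 -0.2269  0.0026] 0.52 [349. 255.]
top lamp_lens [ 0.4937 -0.3466 -0.0012] 0.4 [382. 214.]
```

View pics/t1.png

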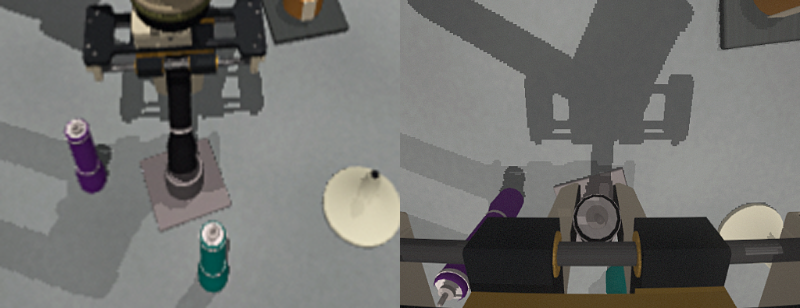

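The side view shows the lamp leaning about 43–45°, lens low on the cup rim at crop (185,180), with its tail in the grip. I'm firming up the grip, lifting out and moving to the side of the roll.

Emit:
play_rows --increments "0 0 0 0 1;0 0 0 0 1;0 0 -20 0 1;0 0 -50 0 1;0 0 -85 0 1;0 0 -116 0 1;40 20 -116 0 1;80 42 -116 0 1;120 65 -116 0 1;160 88 -116 0 1;200 110 -116 0 1;240 132 -116 0 1;280 154 -116 0 1;310 170 -116 0 1;329 181 -116 0 1;329 181 -116 0 1;329 181 -116 0 1" --force 50

```text
t: 17.35
tool_pos: [0.6461, 0.1594, 0.22]
orientation: [-2.224, -2.218, 0.002]
force: [-0.8, -0.8, -1.9]
opening: 0.0249
gripper_force: 50.0
```

Run:
```python
from h import *
s=st();ims=[]
G=s['tool_pos']+[0,0,.019]
for c in('side','top','wrist'):
    im=robot.read_camera(c);ims.append(im);lm(c,'lamp_center','lamp_lens','roll_center')
a=ims[0][130:270,200:380];cv2.imwrite('pics/t2.png',np.hstack([cv2.resize(a,(495,385),interpolation=2),cv2.resize(ims[1][100:212,190:270],(275,385),interpolation=2)]))
for th in(35,40,45,50): 
    a=np.array([0,np.sin(np.radians(th)),np.cos(np.radians(th))]);print(th,proj('side',[G-.0985*a,G+.0415*a]).round(1).tolist(),proj('top',[G-.0985*a,G+.0415*a]).round(1).tolist())
```

```text
t 17.35 tcp [0.6461 0.1594 0.22  ] rv [-2.2241 -2.2181  0.0016] F [-0.7523 -0.8178 -1.8955] op 0.0249 gf 50.0
side lamp_center [0.6448 0.1308 0.2219] 0.74 [300. 149.]
side lamp_center [ 0.351  -0.2336  0.0686] 0.59 [191. 310.]
side lamp_center [ 0.4906 -0.3519  0.0676] 0.55 [255. 361.]
side lamp_lens [0.6468 0.0891 0.1669] 0.89 [301. 174.]
side lamp_lens [ 0.3542 -0.2277  0.0026] 0.86 [196. 319.]
side lamp_lens [ 0.4898 -0.3489  0.0039] 0.75 [254. 368.]
side lamp_lens [0.7193 0.2499 0.0131] 0.55 [311. 171.]
side roll_center [0.6448 0.0059 0.0348] 0.77 [301. 227.]
top lamp_center [0.6445 0.1294 0.2176] 0.66 [244. 152.]
top lamp_center [ 0.4891 -0.346   0.0711] 0.62 [388. 211.]
top lamp_center [ 0.3514 -0.233   0.0699] 0.44 [355. 253.]
top lamp_lens [ 0.4917 -0.3455 -0.0025] 0.72 [382. 214.]
top lamp_lens [0.6421 0.0829 0.1681] 0.54 [259. 158.]
top lamp_lens [ 0.353  -0.2266  0.0008] 0.54 [349. 254.]
top roll_center [0.6442 0.0065 0.0333] 0.82 [281. 168.]
wrist lamp_lens [ 0.3557 -0.231   0.0063] 0.45 [ 87. 384.]
35 [[300.2, 172.6], [299.7, 121.5]] [[252.8, 157.1], [225.6, 146.2]]
40 [[300.7, 173.0], [299.4, 121.5]] [[254.9, 156.7], [224.6, 146.4]]
45 [[301.2, 173.2], [299.2, 121.6]] [[256.9, 156.2], [223.8, 146.6]]
50 [[301.8, 173.1], [299.0, 121.9]] [[258.7, 155.7], [223.0, 146.9]]
```

View pics/t2.png

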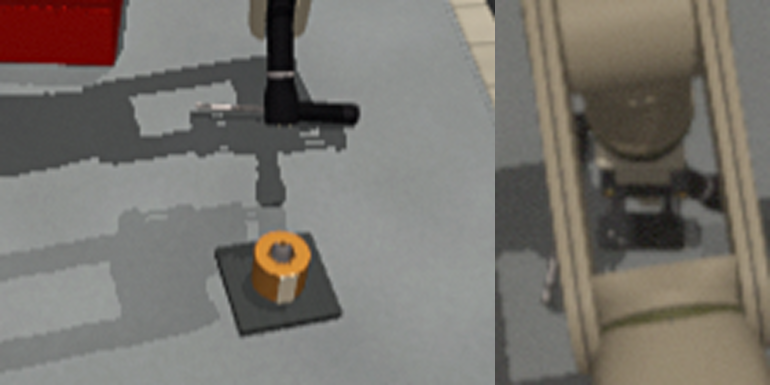

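The side view shows the lens end at crop (282,115), hanging above and to the +y side of the seated roll, with the roll flat on its foot. Lowering 46 mm to the target distance.

Emit:
play_rows --increments "2 -1 15 0 1;2 -1 30 0 1;2 -1 40 0 1;2 -1 46 0 1;2 -1 46 0 1;2 -1 46 0 1"

```text
t: 18.55
tool_pos: [0.6454, 0.1611, 0.1747]
orientation: [-2.226, -2.217, 0.0]
force: [0.1, -0.5, -2.1]
opening: 0.0252
gripper_force: 50.0
```

Run:
```python
from h import *
s=st();G=s['tool_pos']+[0,0,.019]
im=robot.read_camera('wrist');v0=proj('wrist',[G])[0].round()
for th in(35,40,45,50,55):
    a=np.array([0,np.sin(np.radians(th)),np.cos(np.radians(th))]);print(th,proj('wrist',[G-.0985*a,G+.0415*a]).round(1).tolist())
lm('wrist','lamp_center','lamp_lens','roll_center')
C=np.array([.6447,.006,.036])
for c in('side','top'):
    for k in range(3):
        robot.read_camera(c);d={}
        for n in('lamp_center','lamp_lens'):
            r=[np.array(x['centre']) for x in robot.landmark_of(c,n)];r=[x for x in r if np.hypot(*(x-G)[:2])<.12 and x[2]>.08]
            if r:d[n]=r[0]
        print(c,d)
cv2.imwrite('pics/t3.png',im[150:384])
```

```text
t 18.55 tcp [0.6454 0.1611 0.1747] rv [-2.2255 -2.2173  0.0001] F [ 0.0954 -0.5475 -2.0812] op 0.0252 gf 50.0
35 [[251.5, 265.5], [250.6, 243.9]]
40 [[251.6, 275.7], [250.6, 235.5]]
45 [[251.6, 286.0], [250.6, 227.3]]
50 [[251.6, 296.4], [250.5, 219.7]]
55 [[251.7, 307.0], [250.5, 212.5]]
side {'lamp_center': array([0.6445, 0.1353, 0.1773]), 'lamp_lens': array([0.6486, 0.0852, 0.122 ])}
side {'lamp_center': array([0.6449, 0.1332, 0.1786]), 'lamp_lens': array([0.6478, 0.0901, 0.121 ])}
side {'lamp_center': array([0.6429, 0.1309, 0.1785]), 'lamp_lens': array([0.6475, 0.0871, 0.1215])}
top {'lamp_center': array([0.6437, 0.134 , 0.1714]), 'lamp_lens': array([0.6429, 0.085 , 0.1209])}
top {'lamp_center': array([0.6418, 0.1316, 0.1717]), 'lamp_lens': array([0.643 , 0.0862, 0.1218])}
top {'lamp_center': array([0.6412, 0.1322, 0.1716]), 'lamp_lens': array([0.6413, 0.0855, 0.1219])}
```

View pics/t3.png

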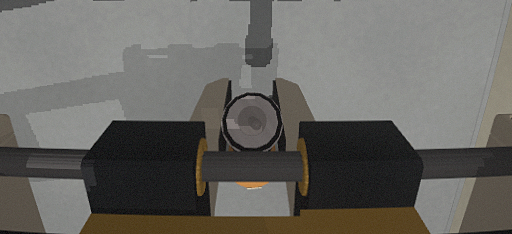

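The tail disk in the wrist view is at about (252,271), which is lower than a 45° tilt predicts. I'm checking the tilt numerically before trusting it.

Run:
```python
from h import *
s=st();im=robot.read_camera('wrist');G=s['tool_pos']+[0,0,.019]
M,D,r,t=cam('wrist');print('f',M[0,0],'optical axis',cv2.Rodrigues(r)[0][2])
print('pred roll top/center',proj('wrist',[[.6447,.006,.06],[.6447,.035,.06],[.6447,.006,.036]]).round(0).tolist(),'G,TCP',proj('wrist',[G,s['tool_pos']]).round(0).tolist())
g=cv2.cvtColor(im,cv2.COLOR_BGR2GRAY)
print('col252',[(y,int(g[y,250:255].mean())) for y in range(200,384,3)])
print('row271',[(x,int(g[271,x])) for x in range(196,310,3)])
th=np.linspace(0,2*np.pi,60)
for ang in(20,30,40,45,50):
  for d in(.08,.0985):
    a=np.array([0,np.sin(np.radians(ang)),np.cos(np.radians(ang))]);b=np.array([0,a[2],-a[1]]);e=np.array([1,0,0])
    P=G+(.14-d)*a+.013*(np.cos(th)[:,None]*e+np.sin(th)[:,None]*b);p=proj('wrist',P)
    print(ang,d,'u',p[:,0].min().round(),p[:,0].max().round(),'v',p[:,1].min().round(),p[:,1].max().round())
for n in('lamp_center',):
  for c in('wrist','side'):
    if c=='side': robot.read_camera(c)
    for x in robot.regions_of(c,n):
        v,u=np.nonzero(x['pixels']);print(c,x['conf'],len(u),u.min(),u.max(),v.min(),v.max())
```

```text
t 19.65 tcp [0.6454 0.1611 0.1746] rv [-2.2255 -2.2173  0.    ] F [ 0.4898  0.2084 -3.3968] op 0.0249 gf 50.0
f 300.85860277166967 optical axis [-0.0018 -0.3014 -0.9535]
pred roll top/center [[252.0, 316.0], [252.0, 295.0], [252.0, 303.0]] G,TCP [[252.0, 254.0], [252.0, 239.0]]
col252 [(200, 71), (203, 70), (206, 84), (209, 68), (212, 68), (215, 79), (218, 128), (221, 125), (224, 126), (227, 126), (230, 126), (233, 127), (236, 131), (239, 122), (242, 108), (245, 35), (248, 128), (251, 101), (254, 101), (257, 82), (260, 83), (263, 79), (266, 72), (269, 71), (272, 74), (275, 75), (278, 91), (281, 99), (284, 99), (287, 99), (290, 98), (293, 99), (296, 105), (299, 22), (302, 42), (305, 45), (308, 53), (311, 52), (314, 56), (317, 52), (320, 60), (323, 56), (326, 58), (329, 54), (332, 134), (335, 145), (338, 191), (341, 134), (344, 134), (347, 135), (350, 134), (353, 134), (356, 134), (359, 135), (362, 138), (365, 141), (368, 66), (371, 66), (374, 66), (377, 65), (380, 67), (383, 67)]
row271 [(196, 49), (199, 51), (202, 53), (205, 96), (208, 97), (211, 96), (214, 98), (217, 100), (220, 92), (223, 11), (226, 116), (229, 129), (232, 127), (235, 99), (238, 83), (241, 78), (244, 75), (247, 80), (250, 71), (253, 70), (256, 74), (259, 73), (262, 83), (265, 77), (268, 99), (271, 93), (274, 97), (277, 117), (280, 15), (283, 93), (286, 91), (289, 93), (292, 92), (295, 91), (298, 89), (301, 56), (304, 55), (307, 57)]
20 0.08 u 214.0 288.0 v 246.0 319.0
20 0.0985 u 220.0 283.0 v 240.0 302.0
30 0.08 u 215.0 288.0 v 216.0 290.0
30 0.0985 u 220.0 282.0 v 222.0 286.0
40 0.08 u 215.0 286.0 v 191.0 259.0
40 0.0985 u 221.0 282.0 v 207.0 267.0
45 0.08 u 216.0 286.0 v 180.0 244.0
45 0.0985 u 221.0 282.0 v 200.0 258.0
50 0.08 u 217.0 285.0 v 171.0 229.0
50 0.0985 u 221.0 281.0 v 195.0 248.0
wrist 0.63 3035 221 282 242 300
side 0.87 486 294 305 134 185
side 0.75 459 248 263 340 375
side 0.72 437 183 203 290 325
```

```bash
cat > fit.py <<'E'
from h import *
from scipy.optimize import least_squares
def fit(vmin,vmax,umin,umax,L,Cn,G,x):
    th=np.linspace(0,2*np.pi,60);M,D,r,t=cam('wrist')
    def res(q):
        y,z,A=q;a=np.array([0,np.sin(A),np.cos(A)]);b=np.array([0,a[2],-a[1]]);l=np.array([x,y,z])
        P=l+.14*a+.013*(np.cos(th)[:,None]*[1,0,0]+np.sin(th)[:,None]*b)
        p=cv2.projectPoints(P,r,t,M,D)[0].reshape(-1,2)
        return np.r_[(p[:,1].min()-vmin)/1.5,(p[:,1].max()-vmax)/1.5,(np.ptp(p[:,0])-(umax-umin))/1.5,(np.r_[y,z]-L)/.002,((l+.07*a)[1:]-Cn)/.002]
    f=least_squares(res,[L[0],L[1],.75]);y,z,A=f.x;C=np.array([.006,.036]);v=np.array([y,z])-C
    print('lens',f.x[:2],'tilt',np.degrees(A),'res',f.fun.round(1));a=np.array([np.sin(A),np.cos(A)])
    print('dist',np.linalg.norm(v),'aim offset',v[0]*a[1]-v[1]*a[0],'G-lens along/perp',(G[1:]-f.x[:2])@a,(G[1:]-f.x[:2])@[a[1],-a[0]])
    return f.x
if __name__=='__main__':
    s=st();G=s['tool_pos']+[0,0,.019]
    fit(242,300,221,282.5,np.array([.0865,.1214]),np.array([.1325,.175]),G,.645)
E
python3 fit.py
```

```text
t 19.85 tcp [0.6454 0.1611 0.1747] rv [2.2255 2.2173 0.    ] F [-0.2254 -0.3695 -1.69  ] op 0.0254 gf 50.0
lens [0.0866 0.1205] tilt 38.690060960056584 res [-1.7  1.3 -0.2  0.1 -0.4 -1.1  0.1]
dist 0.11680721191726166 aim offset 0.01010759574703015 G-lens along/perp 0.10366410690833971 0.012425336435583237
```

The combined fit of both networks and the tail ellipse is consistent: tilt is about 39°, and the lamp sits about 12 mm off the pad centre. Its axis therefore misses the roll centre by about 10 mm. I'll correct the aim and re-measure.

Emit:
play_rows --increments "-6 0 -9 0 1;-6 0 -9 0 1;-6 0 -9 0 1;-6 0 -9 0 1"

```text
t: 20.25
tool_pos: [0.6454, 0.1551, 0.1838]
orientation: [2.226, 2.217, 0.0]
force: [0.3, 0.6, -2.5]
opening: 0.0247
gripper_force: 50.0
```

Run:
```python
from fit import *
s=st();G=s['tool_pos']+[0,0,.019]
A={'lamp_center':[],'lamp_lens':[],'roll_center':[]}
for c in('side','top'):
    for k in range(8):
        robot.read_camera(c)
        for n in A:
            r=[np.array(x['centre']) for x in robot.landmark_of(c,n)]
            r=[x for x in r if abs(x[0]-.645)<.02 and -.03<x[1]<.2]
            if r:A[n].append(r[0])
    print(c,{n:np.mean(v,0).round(4).tolist() for n,v in A.items() if v})
for n in A:print(n,np.median(A[n],0),np.std(A[n],0))
robot.read_camera('wrist')
x=robot.regions_of('wrist','lamp_center');v,u=np.nonzero(x[0]['pixels']);print(u.min(),u.max(),v.min(),v.max())
q=fit(242,300,221,282.5,np.mean(A['lamp_lens'],0)[1:],np.mean(A['lamp_center'],0)[1:],G,.645)
```

```text
t 20.25 tcp [0.6454 0.1551 0.1838] rv [2.2257 2.217  0.0005] F [ 0.2509  0.6023 -2.5177] op 0.0247 gf 50.0
side {'lamp_center': [0.6446, 0.1262, 0.187], 'lamp_lens': [0.6476, 0.0822, 0.1289], 'roll_center': [0.6482, 0.0054, 0.0355]}
top {'lamp_center': [0.6441, 0.1266, 0.1835], 'lamp_lens': [0.6442, 0.0812, 0.1299], 'roll_center': [0.6459, 0.0062, 0.0354]}
lamp_center [0.6442 0.1266 0.1828] [0.0015 0.0014 0.0035]
lamp_lens [0.6439 0.0811 0.1301] [0.0038 0.0017 0.0018]
roll_center [0.6454 0.006  0.0357] [0.0026 0.002  0.0013]
221 282 242 300
lens [0.0812 0.1289] tilt 38.32815994995965 res [-1.6  1.3 -0.2  0.  -0.5 -1.   0.2]
dist 0.11951325519904572 aim offset 0.0014404505870739825 G-lens along/perp 0.10380504598707559 0.012082863265756956
```

```bash
python3 -c "
from h import *
st();print(robot.close_job())"
```

```text
t 23.55 tcp [0.6453 0.1551 0.1836] rv [-2.2255 -2.2173 -0.    ] F [ 0.5656 -0.4379 -2.8016] op 0.0252 gf 50.0
the job is handed in; nothing more can be done
None
```

I handed the job in at 23.6 s, and I don't have the judge's result. The roll is fully down on the spindle foot, and the lamp is held raised, lens down, about 12 cm from the roll's centre and aimed within about 2 mm of it. Its slant measured about 38–39°, short of the 45° halfway point, and I left it there because it sits off-centre in the pads and tilting it further risked dropping it.

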